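Clamp sputum cups in the sample shaker

ROBOT

A 6-joint arm with a two-finger parallel gripper is mounted at the origin on the work surface. World frame = base frame: x ahead of the robot, y to its left, z up, the work surface at z = 0. Lengths are in mm, angles in rad, forces in N, time in s.
With the tool pointing down it reaches from about 350 to 775 mm from the base axis. Payload 5.5 kg.
Tool frame: the origin (TCP) lies at the centre of the arm's flange, where the gripper is bolted on; the fingertips stand 173 mm ahead of it and the grasp point (between the pads) lies 155 mm ahead of it; z points along the fingers, y is the line along which they close (so a half turn about z gives the same grasp; the last joint's range is limited). The gripper opens to 85 mm and grips with 20 to 120 N. Pads are 22 mm wide; open, the fingers measure 114 mm over their backs; the gripper's body (76 mm by 85 mm) begins 54 mm behind the grasp point. The pads swing forward as they close: fully open they stand 13 mm farther back than shut.
Start: joints at [-1.408, 0.313, 0.046, 1.304, 0, 1.431], TCP at [171.454, -548.868, 404.723] pointing down, gripper open.
Joint ranges: [-2.76, 2.76], [-0.86, 1.69], [-1.03, 1.26], [-2.2, 2.34], [-1.47, 1.5], [-3.14, 3.14]. Speed limits (rad/s): [2.57, 2.57, 3.14, 3.14, 3.14, 3.14].

INTERFACE

Orientations are given as a rotation vector (axis times angle).
In Python, from workcell import env gives the robot as it stands. Calls block until the motion is done:
- env.move_pose(position, orientation): joint-space move of the TCP to a pose.
- env.line_to(position, speed=150, orientation=None, force_limit=None): straight line of the TCP; orientation=None keeps the orientation; speed is the mean speed in mm/s. With force_limit (N) it stops when the force on the tool has changed by that much, and returns True; else False.
- env.movej(angles): joint-space move.
- env.grip(opening, grasp_force=None): finger opening in mm; grasp_force is the grip in N (None keeps the last); returns when the fingers have stopped.
- env.dwell(seconds).
- env.ik(position, orientation): joint angles nearest the present ones, or None.
- env.get_state(): the state.
- env.read_camera(name): name is "scene" or "top"; returns (picture, depth): 480x640x3 uint8, red, green, blue; 480x640 float32, mm along the optical axis (not along the pixel's ray), 0 where there is no reading.
- env.camera_model(name): a dict with "fx", "fy", "cx", "cy" (pixels), "cam_to_world" (4x4, takes a point from camera to world coordinates). Camera axes: x right, y up, looking along -z (the intrinsics and any distortion apply to the point x, -y, -z); pixel columns grow to the right and rows downward; lengths in mm; the calibration is good to about 2 mm. A picture is of the moment at which its call begins. camera_model takes no time and is no camera call.
A pose or a line that the arm cannot do raises env.PlanningError and nothing moves.
- env.job_done(): hands the job in; it is judged then, once.
The state is a dict: "time_s": time; "joints": joint angles; "joint_velocities": joint speeds; "joint_efforts": joint torques, N m; "position": TCP position; "tool_rot": TCP orientation; "force": force on the tool from outside, world axes, zero at the start; "torque": the same for the moment, N m; "finger_gap": finger opening in mm; "grasp_force": force on a finger pad.
Only numpy, scipy, OpenCV 4.12 (cv2) and the standard library are available. Lean on these libraries where they do the work, as an engineer would, in place of code of your own. Each camera call takes 0.05 s, during which the arm holds its last target. There are 200 camera calls.

TASK

Load the sample shaker for its run: take all the sputum cups from the grey mat and stand them side by side, flat on the shaker's sloped carrier between lip and clamp bar. Then, with the hatch over the clamp bolt slid open by pressing on it, put the click wrench on the bolt and tighten it clockwise to its end until the wrench clicks, but no further than the click. Finally lay the wrench back in both forks of its stand, slide the hatch fully shut again, and leave the other things on the desk alone.

Things in the scene. Friction and masses are not known exactly. Their poses are not given: they have to be found in the camera images.
- shaker: the sample shaker, a fixed white housing: x -130..+120, y -135..+135 mm about its origin on the underside, deck 75 mm high. Black front panel faces -x (the robot). Front right of the deck: a well (76 x 73 mm, 28 mm deep) for the clamp bolt, under a sliding hatch. Rear: the tilted cup carrier. The deck in front of the carrier is flat
- carrier: the aluminium cup carrier on the shaker. Origin on its sloped bed; +x up the slope (0.245 rad, falling to the shaker's front), y along the row, z square to the bed. A lip 24 mm high below, inner face at x -25.5 mm; end cheeks 26 mm high, inner faces at y +-118 mm. Room for four cups abreast, pitch 58 mm (y -87, -29, 29, 87)
- clamp_bar (a joint): travel (m) of the steel clamp bar along the carrier's upper side, top 24 mm above the bed. 0 = open, its face at carrier x +30.7 mm; driven by the bolt down-slope to 0.012 (x +18.7 mm), where it holds the cups' bodies against the lip
- hatch_top (a point): centre of the upper face of the hatch: flat grey plate with fine ribs, 75 (x) x 76 (y) mm, flush with the deck, with no handle or edge to push. Moved by pressing down on it and dragging along the shaker's y; axes as the shaker's
- hatch (a joint): travel of the hatch, m: 0 = shut over the well (centre at shaker x -80, y -80 mm); grows as it slides along the shaker's +y, to 0.074 = fully open. About 1.2 N friction; stays where it is left
- bolt_head (a point): centre of the top of the square-headed clamp bolt in the well, at shaker x -80, y -80 mm, 8 mm below the deck; covered while the hatch is shut. A 22 x 22 mm square, 13 mm high, under a round tapered nose (21 to 13 mm diameter) 5 mm high: the square's foot is 18 mm below this point. x and y are square to its flats and turn with it
- bolt (a joint): angle of the clamp bolt, rad: grows clockwise seen from above = tightening. Starts at 0 to 0.4, turns easily (under 0.3 N m) to its firm end at 1.3, where the clamp bar is fully home. Stays where it is left
- wrench: the click wrench, 0.32 kg. Origin: centre of the socket's mouth (facing down); z up, x along the straight handle from socket to end (at 220 mm). Square socket: hole 25 x 25 mm, 18 mm deep, 35 x 35 mm outside, flats square to x and y; head 34 mm diameter at z 44..68 mm. Fully on the bolt, this point is 18 mm below bolt_head; any of the four square positions fits
- wrench_grip (a point): point on the middle line of the wrench handle, 115 mm from the socket axis and 56 mm above the socket's mouth, near the centre of mass; moves with the handle, x towards the handle end. The handle is 22 mm wide and 24 mm high
- wrench_handle (a joint): breakaway angle of the handle against the wrench head, rad, about a pivot 40 mm from the socket axis: 0 = straight; grows when the handle goes on clockwise while the head stands. Stays 0 below about 0.8 N m, then gives; beyond 0.10 it has clicked; beyond 0.30 the bolt is over-tightened (stop at 0.35). Springs back when unloaded
- stand_rest (a point): the wrench stand: foot plate 170 x 70 mm, two forked posts at x -55 and +62 mm from this point, which is on the line of the fork floors, 65 mm above the desk; x along that line. Forks 29 mm wide at the floor, flared, 15 mm deep. At the start the handle lies in both forks, wrench_grip 12 mm above this point, handle end to +x, socket hanging free beyond the post at -x
- tray: fixed flat grey specimen mat without a rim, 200 x 200 mm, its top 4 mm above the desk. Origin: centre of its underside. The cups stand on it at the start
- cup0: capped sputum cup standing on the mat: clear body 44 mm diameter, 36 mm high, white cap 50 mm diameter, 16 mm high on top, 52 mm in all, 0.06 kg. Origin: centre of its underside, z to its cap
- cup1: another cup just like cup0; from two to four cups are there, the others are absent
- cup2: another cup just like cup0; from two to four cups are there, the others are absent
- cup3: another cup just like cup0; from two to four cups are there, the others are absent
- mouse: black computer mouse, 98 x 58 x 34 mm; not part of the job. Origin: centre of its underside.
- marker: white marker pen with a grey cap, 107 mm long, 14 mm thick, lying; not part of the job. Origin: centre of its underside.
- reagent: white bottle, 62 mm diameter, 130 mm high; not part of the job. Origin: centre of its underside.
- labels: roll of labels lying flat, a ring of 76 mm outer diameter, 32 mm high; not part of the job. Origin: centre of its underside.
- cartridge0: boxy white test cartridge, 30 x 42 x 57 mm, standing; not part of the job. Origin: centre of its underside.
- cartridge1: a second test cartridge like cartridge0; not part of the job. Origin: centre of its underside.
- timer: flat square lab timer, 68 x 68 x 21 mm; not part of the job. Origin: centre of its underside.
- socket (a point): the centre of the wrench socket's mouth (same point as body wrench)
Things that resemble listed ones, but are neither listed nor needed, are in the scene too. Leave any brown or red look-alike of the cup1 alone.

How it is judged:
By the outcome, as a careful person would: the job done as asked, in the order asked, and still so for the second after the job is handed in, with the robot touching nothing.
Of cup0, cup1, cup2, cup3 only 2 to 4 are there at a start; the rules pass over those that are not, and their reading is None.
At some moment in a run one of cup0, cup1, cup2, cup3 may be knocked a few centimetres aside while the robot is not near it.
Once in a run the grip may slacken for a moment while it holds something.
It also fails if it takes over 210 s, if anything falls off the work surface, if the arm or the gripper's body presses on something with over 40 N, if the wrist force passes 120 N, or if a joint passes its speed limit or range.

## Working session

There is one attempt and no reset: what is moved stays moved. The work goes in short steps, each a Python script; the robot and the scene stay as the last script left them, time stands still between calls to the robot, and variables do not carry over. Pictures are saved under pics/ and viewed, at most 14 in all, crops included, and the job is handed in when it is done.

```bash
ls; mkdir -p pics
python3 - <<'E'
from workcell import env
import cv2,numpy as np
for n in("scene","top"):
    m=env.camera_model(n);print(n,m)
    p,d=env.read_camera(n);cv2.imwrite(f"pics/{n}0.png",p[:,:,::-1]);np.save(f"pics/{n}0.npy",d)
    print(d.min(),d.max(),(d==0).mean())
print(env.get_state())
E
```

```text
pics
scene {'fx': 590.7906319839341, 'fy': 590.7906319839341, 'cx': 309.6165132589105, 'cy': 241.61689495683288, 'cam_to_world': array([[-1.11231582e-01, -7.97854299e-01,  5.92499834e-01,
         1.47010285e+03],
       [ 9.93779605e-01, -9.25651078e-02,  6.19176688e-02,
         1.21200733e+02],
       [ 5.44353279e-03,  5.95701451e-01,  8.03187493e-01,
         1.31913879e+03],
       [ 0.00000000e+00,  0.00000000e+00,  0.00000000e+00,
         1.00000000e+00]])}
0.0 3746.984 0.004134114583333333
top {'fx': 619.335205827545, 'fy': 619.335205827545, 'cx': 323.35021889983227, 'cy': 238.73478074427155, 'cam_to_world': array([[ 1.00721631e-02,  9.85744993e-01, -1.67944513e-01,
         3.66205975e+02],
       [-9.99948356e-01,  1.01567530e-02, -3.55323213e-04,
         2.61830930e+01],
       [ 1.35551286e-03,  1.67939419e-01,  9.85796386e-01,
         1.33821179e+03],
       [ 0.00000000e+00,  0.00000000e+00,  0.00000000e+00,
         1.00000000e+00]])}
0.0 2291.2903 0.0040234375
{'time_s': 0.1, 'joints': array([-1.40765118e+00,  3.13918864e-01,  4.51006699e-02,  1.30357773e+00,
        1.56331206e-05,  1.43119354e+00]), 'joint_velocities': array([-0.00091759, -0.0028622 ,  0.00208077,  0.00010143,  0.00103719,
        0.00026796]), 'joint_efforts': array([ 3.23382905e-03, -4.81725132e+01,  2.99244583e+01,  1.26223237e-02,
       -1.28103679e-04, -1.80931771e-06]), 'position': array([ 171.39686301, -548.68640988,  403.90476973]), 'tool_rot': array([-3.10408660e+00, -4.73500029e-01,  5.01880485e-06]), 'force': array([-0.12058424, -0.69632735,  0.00611214]), 'torque': array([ 0.00396049, -0.0371939 ,  0.00033819]), 'grasp_force': 0.0, 'finger_gap': 85.28940527785763}
```

View pics/scene0.png

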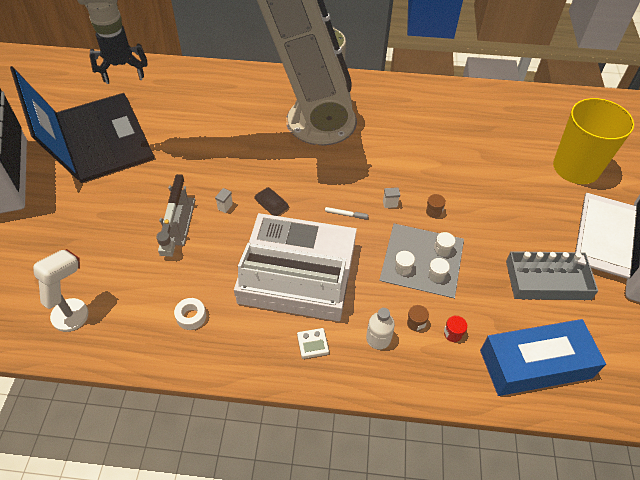

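View pics/top0.png

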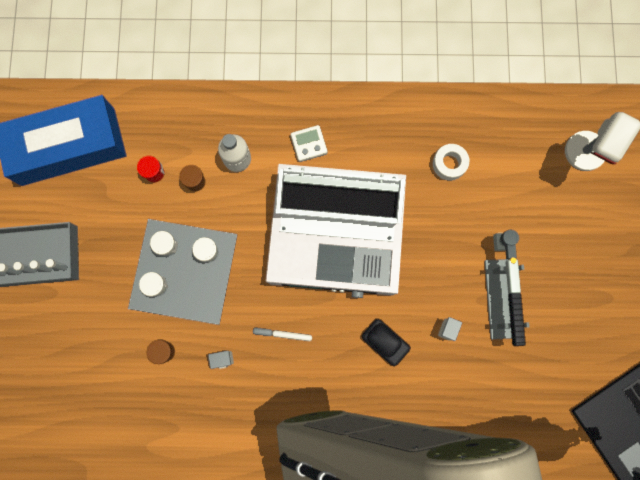

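The scene shows three white cups on the mat (top: 162,243; 204,249; 151,284), brown and red look-alikes outside it, the shaker around (337,230) in top, and the wrench in its stand around (507,290). I'll enlarge the details.

```bash
cat > h.py <<'E'
from workcell import env
import cv2,numpy as np
from scipy.spatial.transform import Rotation as R
M={n:env.camera_model(n) for n in("scene","top")}
def ray(n,uv):
    m=M[n];T=m["cam_to_world"];uv=np.atleast_2d(np.asarray(uv,float))
    d=np.c_[(uv[:,0]-m["cx"])/m["fx"],-(uv[:,1]-m["cy"])/m["fy"],-np.ones(len(uv))]
    return T[:3,3],d@T[:3,:3].T
def onz(n,uv,z):
    o,d=ray(n,uv);return o+d*((z-o[2])/d[:,2])[:,None]
def pix(n,X):
    m=M[n];T=m["cam_to_world"];c=(np.atleast_2d(X)-T[:3,3])@T[:3,:3]
    return np.c_[m["cx"]+m["fx"]*c[:,0]/-c[:,2],m["cy"]-m["fy"]*c[:,1]/-c[:,2]]
def tri(a,b):
    o1,d1=ray("scene",a);o2,d2=ray("top",b);out=[]
    for p,q in zip(d1,d2):
        A=np.c_[p,-q];s=np.linalg.lstsq(A,o2-o1,rcond=None)[0]
        x1=o1+p*s[0];x2=o2+q*s[1];out.append(np.r_[(x1+x2)/2,np.linalg.norm(x1-x2)])
    return np.array(out)
def cloud(n,d):
    v,u=np.mgrid[:480,:640];o,r=ray(n,np.c_[u.ravel(),v.ravel()])
    return (o+r*d.ravel()[:,None]).reshape(480,640,3)
E
python3 - <<'E'
from h import *
s=cv2.imread("pics/scene0.png");t=cv2.imread("pics/top0.png")
def c(i,x,y,w,h):return cv2.resize(i[y:y+h,x:x+w],(400,300),interpolation=cv2.INTER_CUBIC)
cv2.imwrite("pics/c1.png",np.vstack([np.hstack([c(t,257,160,160,140)if 0 else c(t,250,160,180,135),c(t,450,220,160,120)+0]),np.hstack([c(s,225,205,144,108+12),c(s,130,160,136,102)])]))
ct=cloud("top",np.load("pics/top0.npy"));cs=cloud("scene",np.load("pics/scene0.npy"))
for n,C,P in(("top",ct,[(162,243),(204,249),(151,284),(180,300),(372,266),(335,263),(340,225),(340,240),(340,200),(340,173),(450,350),(515,300),(508,238),(510,345),(159,352),(220,362)]),("scene",cs,[(445,240),(405,257),(439,265),(300,235),(272,230),(300,256),(170,200),(165,240),(140,250)])):
    for p in P:print(n,p,C[p[1],p[0]].round(1))
E
```

```text
top (162, 243) [571.7 364.2  58.7]
top (204, 249) [560.2 276.2  56.4]
top (151, 284) [486.2 384.4  51.3]
top (180, 300) [456.7 332.8   6. ]
top (372, 266) [526.  -74.1  72.1]
top (335, 263) [531.2   2.2  73.7]
top (340, 225) [609.6  -7.5  80.7]
top (340, 240) [578.6  -7.7  78. ]
top (340, 200) [655.7  -6.4 110.2]
top (340, 173) [722.   -7.   75.9]
top (450, 350) [ 3.569e+02 -2.452e+02 -3.000e-01]
top (515, 300) [ 458.  -360.9   87.2]
top (508, 238) [ 584.8 -351.9   87.2]
top (510, 345) [ 368.6 -372.4    2.9]
top (159, 352) [347.2 360.   51.8]
top (220, 362) [328.5 234.1  55.3]
scene (445, 240) [487.8 383.4  51.5]
scene (405, 257) [561.2 276.8  58.6]
scene (439, 265) [574.7 365.1  56.1]
scene (300, 235) [528.6  -3.   68.3]
scene (272, 230) [523.5 -78.8  72.2]
scene (300, 256) [624.8   9.  109.1]
scene (170, 200) [ 467.  -367.6   90.2]
scene (165, 240) [ 599.1 -347.6   86.7]
scene (140, 250) [ 575.3 -442.3   -5.7]
```

View pics/c1.png

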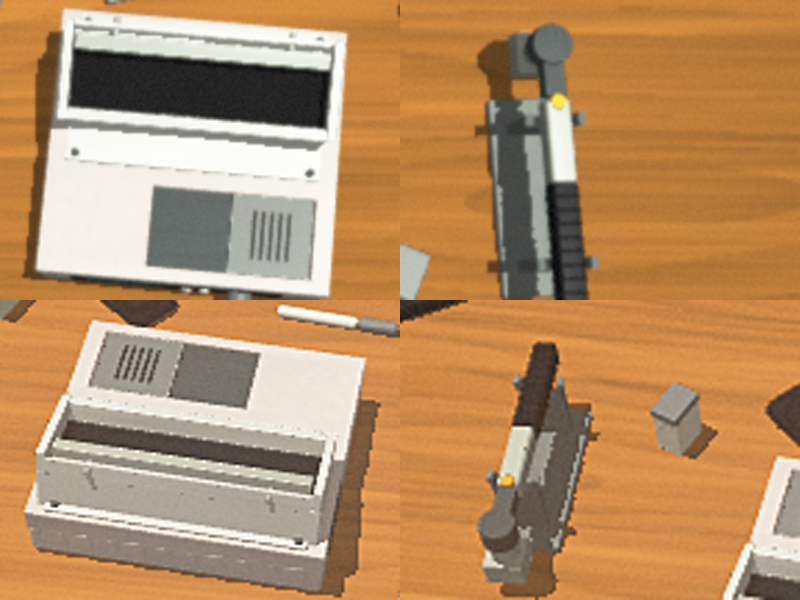

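The crops show the shaker with its ribbed hatch (top about 372,266), the fixed dark plate beside it, the carrier behind, and the wrench with its handle end toward the robot and its head at about (511,238). Next I'll zoom in on the shaker for corner picking and measure the cups automatically.

```bash
cat >> h.py <<'E'
def cups(ps=None):
    """white caps on/around the mat -> world xyz by two views"""
    res={}
    for n in("scene","top"):
        p,_=env.read_camera(n) if ps is None else (ps[n],0)
        hsv=cv2.cvtColor(p,cv2.COLOR_RGB2HSV)
        m=((hsv[...,1]<60)&(hsv[...,2]>185)).astype(np.uint8)
        c=pix(n,[[300,210,20],[300,480,20],[690,480,20],[690,170,20]])
        w=np.zeros_like(m);cv2.fillConvexPoly(w,c.astype(np.int32),1)
        k,l,st,ce=cv2.connectedComponentsWithStats(cv2.morphologyEx(m*w,cv2.MORPH_OPEN,np.ones((3,3),np.uint8)))
        L=[]
        for i in range(1,k):
            if 200<st[i,4]<900 and max(st[i,2:4])<34:
                cn=max(cv2.findContours((l==i).astype(np.uint8),cv2.RETR_EXTERNAL,cv2.CHAIN_APPROX_NONE)[0],key=len)
                L.append((np.array(ce[i]),st[i].tolist()))
        res[n]=L
    return res
E
python3 - <<'E'
from h import *
s=cv2.imread("pics/scene0.png");t=cv2.imread("pics/top0.png")
r=cups({"scene":s[:,:,::-1].copy(),"top":t[:,:,::-1].copy()})
for n in r:
    for c,st in r[n]:print(n,c.round(1),st,onz(n,c,56)[0].round(1))
cv2.imwrite("pics/c2.png",cv2.resize(t[160:300,255:415],(800,700),interpolation=cv2.INTER_CUBIC)[0:600])
cv2.imwrite("pics/c3.png",cv2.resize(s[208:320,230:365],None,fx=5,fy=5,interpolation=cv2.INTER_CUBIC))
E
```

```text
scene [445.5 239.2] [437, 232, 18, 15, 216] [488.5 384.   56. ]
scene [404.7 258. ] [396, 251, 19, 15, 235] [562.6 276.5  56. ]
scene [439.5 265.3] [430, 258, 20, 16, 245] [575.3 366.3  56. ]
top [161.4 242. ] [150, 231, 24, 23, 438] [574.1 366.2  56. ]
top [203.9 248.5] [193, 237, 23, 24, 439] [561.4 276.5  56. ]
top [150.6 283.5] [139, 272, 24, 24, 458] [486.8 383.9  56. ]
```

View pics/c2.png

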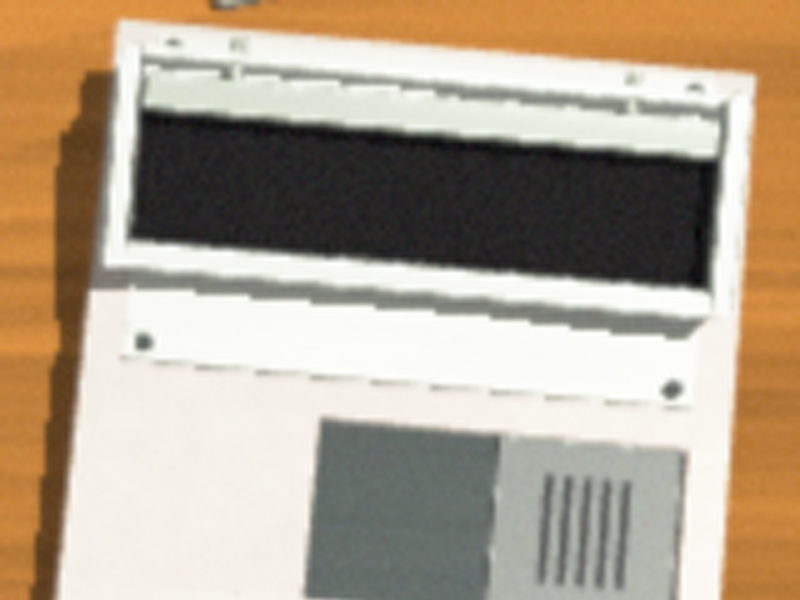

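View pics/c3.png

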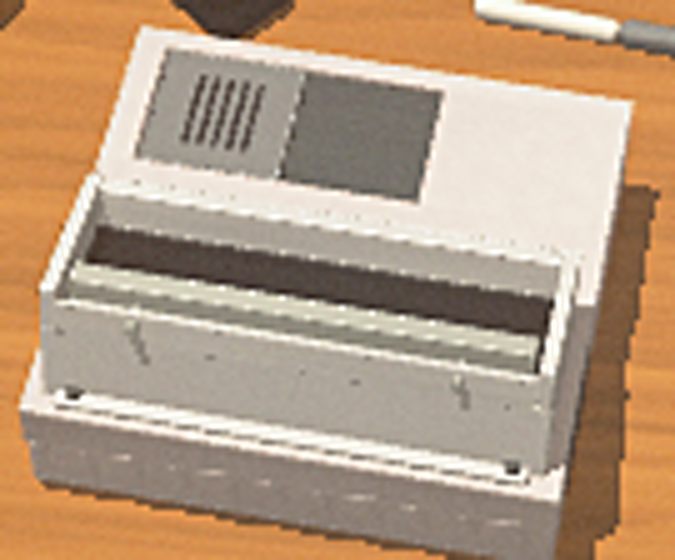

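Reading the crops:
- **Top crop (scale 5):** the black bed spans (131,240)-(705,285) at the lip and (140,112)-(718,158) at the bar. The hatch seam is at (500,435) and the hatch's rear right corner at (686,450).
- **Scene crop:** it shows the same features from behind.

Now I'll triangulate these and fit the bed plane.

Run:
```python
from h import *
T=lambda a:(np.array(a,float)+.5)/5-.5+[255,160]
S=lambda a:(np.array(a,float)+.5)/5-.5+[230,208]
fl=((266.2,283.8),(398.5,293.7))
names=["plate rear-left","hatch rear-right","seam rear","front-right","front-left","lip L","lip R"]
sc=S([(418,202),(135,157),(275,178),(140,27),(632,101),(565,263),(104,190)])
tp=np.vstack([T([(320,418),(686,450),(500,435)]),fl[1],fl[0],T([(131,240),(705,285)])])
for n,x in zip(names,tri(sc,tp)):print(n,x.round(1))
ct=cloud("top",np.load("pics/top0.npy"));cs=cloud("scene",np.load("pics/scene0.npy"))
w=np.zeros((480,640),np.uint8);cv2.fillConvexPoly(w,np.int32(T([(150,225),(690,268),(700,170),(155,130)])),1)
for nm,C,w in(("top",ct,w),):
    P=C[w>0];A=np.c_[P[:,:2],np.ones(len(P))];k=np.linalg.lstsq(A,P[:,2],rcond=None)[0];r=P[:,2]-A@k
    g=abs(r)<8;k=np.linalg.lstsq(A[g],P[g,2],rcond=None)[0];print(nm,k,g.mean(),r.std(),P[g].mean(0),"slope",np.arctan(np.hypot(*k[:2])),"dir",np.arctan2(k[1],k[0]))
w=np.zeros((480,640),np.uint8);cv2.fillConvexPoly(w,np.int32(S([(110,240),(540,306),(540,325),(110,258)])),1)
P=cs[w>0];print("scene bed",P.mean(0),"topplane z there",P.mean(0)[:2]@k[:2]+k[2])
n=np.r_[-k[:2],1];n/=np.linalg.norm(n)
for q in T([(131,240),(705,285),(140,112),(718,158)]):
    for h in(24,):
        o,d=ray("top",q);p0=np.r_[0,0,k[2]]+n*h;print("corner",(o+d[0]*((p0-o)@n/(d[0]@n))).round(1))
# deck plane z
w=np.zeros((480,640),np.uint8);cv2.fillConvexPoly(w,np.int32(T([(100,400),(300,410),(285,580),(80,580)])),1);print("deck",np.median(ct[w>0],0))
# hatch corners on z=75 top view & front edge
print(onz("top",np.vstack([tp[:5]]),75).round(1));print(onz("scene",sc[:5],75).round(1))
```

```text
plate rear-left [5.719e+02 3.660e+01 7.510e+01 5.000e-01]
hatch rear-right [ 560.1 -114.4   75.3    0.7]
seam rear [565.5 -38.5  75.8   1. ]
front-right [ 469.5 -127.4   71.5    1.5]
front-left [4.874e+02 1.432e+02 6.860e+01 2.000e-01]
lip L [635.5 114.4 123.4   3.4]
lip R [ 619.1 -116.9  125.7    0.8]
top [-5.52379480e-01  4.11196159e-02  4.70935671e+02] 0.13664596273291926 42.14326847372898 [659.52511473  -4.60183754 106.43830603] slope 0.5058385320987936 dir 3.0672888192166967
scene bed [647.11366116  -3.5758694  106.18251672] topplane z there 113.33632571172865
corner [628.5 110.3 155.7]
corner [ 613.  -113.8  155.1]
corner [688.9 110.2 122.4]
corner [ 672.3 -123.5  121.9]
deck [541.04963836  90.67855992  74.75824288]
[[ 572.    36.4   75. ]
 [ 560.1 -114.8   75. ]
 [ 565.6  -38.    75. ]
 [ 469.3 -127.7   75. ]
 [ 486.8  142.5   75. ]]
[[ 571.8   36.8   75. ]
 [ 559.9 -114.1   75. ]
 [ 565.   -39.1   75. ]
 [ 472.4 -125.9   75. ]
 [ 492.4  143.2   75. ]]
```

Run:
```python
from h import *
T=lambda a:(np.array(a,float)+.5)/5-.5+[255,160]
S=lambda a:(np.array(a,float)+.5)/5-.5+[230,208]
yaw=-.071;ux=np.array([np.cos(yaw),np.sin(yaw)]);uy=np.array([-ux[1],ux[0]]);h0=np.array([525.4,-73.8])
o=h0+80*ux+80*uy;print("shaker origin",o)
for nm,F,poly in(("top",T,[(150,225),(690,268),(700,170),(155,130)]),("scene",S,[(105,240),(540,306),(540,325),(110,258)])):
    C=cloud(nm,np.load(f"pics/{nm}0.npy"));w=np.zeros((480,640),np.uint8);cv2.fillConvexPoly(w,np.int32(F(poly)),1)
    P=C[w>0];P=P[(P[:,2]>85)&(P[:,2]<140)];X=(P[:,:2]-o)@np.c_[ux,uy]
    z0=P[:,2]-np.tan(.245)*X[:,0];A=np.c_[X,np.ones(len(X))]
    print(nm,len(P),(w>0).sum(),"z at shaker x=0 given slope",np.median(z0),z0.std(),"free fit",np.linalg.lstsq(A,P[:,2],rcond=None)[0],"x range",np.percentile(X[:,0],[5,95]))
z=[]
```

```text
shaker origin [6.10873674e+02 3.23215635e-01]
top 2247 2254 z at shaker x=0 given slope 94.17500511178687 2.6019148045351135 free fit [ 2.30728665e-01 -8.12423398e-05  9.50963558e+01] x range [30.28250419 66.81025978]
scene 430 431 z at shaker x=0 given slope 94.74044599386642 2.219829574861669 free fit [ 4.07037864e-01 -2.16602101e-03  8.93171911e+01] x range [26.0697738  43.49895621]
```

Run:
```python
from h import *
T=lambda a:(np.array(a,float)+.5)/5-.5+[255,160]
S=lambda a:(np.array(a,float)+.5)/5-.5+[230,208]
yaw=-.071;a=.245
Rs=R.from_euler("z",yaw).as_matrix();o=np.array([610.87,.32,0])
Rc=Rs@R.from_euler("y",-a).as_matrix()   # carrier axes
b0=o+[0,0,94.4]
def hit(n,q,h):
    oo,d=ray(n,q);nn=Rc[:,2];p=oo+d[0]*((b0+nn*h-oo)@nn/(d[0]@nn));return Rc.T@(p-b0)
for nm,q in zip(("lipL","lipR","barL","barR"),T([(131,240),(705,285),(140,112),(718,158)])):print("top",nm,hit("top",q,24).round(1))
for nm,q in zip(("lipLbot","lipRbot"),S([(550,298),(90,228)])):print("scene",nm,hit("scene",q,0).round(1))
for nm,q in zip(("lipLtop","lipRtop"),S([(565,263),(104,190)])):print("scene",nm,hit("scene",q,24).round(1))
print(Rc)
```

```text
top lipL [ 23.3 113.8  24. ]
top lipR [  23.6 -117.    24. ]
top barL [ 74.6 114.   24. ]
top barR [  74.5 -117.7   24. ]
scene lipLbot [ 22.9 111.7  -0. ]
scene lipRbot [  23.9 -123.6    0. ]
scene lipLtop [ 22.5 117.2  24. ]
scene lipRtop [  20.9 -116.7   24. ]
[[ 0.96769312  0.07094036 -0.24194522]
 [-0.06882189  0.99748056  0.01720703]
 [ 0.24255632  0.          0.97013732]]
```

Measurements so far: shaker yaw is about -0.071 and its origin is (610.9, 0.3). The carrier origin is about 48.8 mm along the slope from that, and the bed height agrees in both views. Now the first cup.

```bash
cat >> h.py <<'E'
yaw=-.071;O=np.array([610.87,.32,0])
Rs=R.from_euler("z",yaw).as_matrix();Rc=Rs@R.from_euler("y",-.245).as_matrix()
CO=O+[0,0,94.4]+Rc@[48.8,-1.,0]           # carrier origin
def rv(x,z):                              # tool x axis, tool z axis -> rotvec
    z=z/np.linalg.norm(z);x=x-z*(x@z);x/=np.linalg.norm(x)
    return R.from_matrix(np.c_[x,np.cross(z,x),z]).as_rotvec()
DOWN=np.array([0,0,-1.])
def down(a): return rv(np.array([np.cos(a),np.sin(a),0]),DOWN)   # a = heading of tool x
def st(msg=""):
    s=env.get_state();print(msg,"t",round(s["time_s"],1),"p",s["position"].round(1),"F",s["force"].round(1),"gap",round(s["finger_gap"],1),"gf",round(float(s["grasp_force"]),1));return s
def find():
    r=cups();P={n:[onz(n,c,56)[0] for c,_ in r[n]] for n in r};out=[]
    for p in P["top"]:
        q=[x for x in P["scene"] if np.linalg.norm(x-p)<15]
        if q:
            i=[np.linalg.norm(x-p)<15 for x in P["scene"]].index(True);j=[np.allclose(p,x) for x in P["top"]].index(True)
            h=tri(r["scene"][i][0],r["top"][j][0])[0];out.append((p+q[0])/2);print("cup",out[-1].round(1),"tri z",h[2].round(1))
        else:out.append(p);print("cup top only",p.round(1))
    for p in P["scene"]:
        if all(np.linalg.norm(x-p)>15 for x in P["top"]):out.append(p);print("cup scene only",p.round(1))
    return out
GH=48
OT=down(np.pi/2+yaw);OC=rv(Rc[:,1],-Rc[:,2])
def pick(c):
    p=np.array([c[0],c[1],4+GH+155.])
    env.grip(68);env.move_pose(p+[0,0,90],OT);env.line_to(p,120)
    env.grip(40,50);s=st("gripped");env.line_to(p+[0,0,160],250);return st("lifted")
def place(y):
    t=CO+Rc@[0,y,GH+155.]
    env.move_pose(t+Rc[:,2]*90,OC);st("above");env.line_to(t+Rc[:,2]*12,150);
    hit=env.line_to(t-Rc[:,2]*6,25,force_limit=5);s=st(f"hit {hit}")
    print("bed error along normal",((s["position"]-t)@Rc[:,2]).round(2))
    env.grip(64);env.line_to(s["position"]+Rc[:,2]*90,200)
E
python3 - <<'E'
from h import *
env.move_pose([480,150,380],OT);st()
C=find();c=min(C,key=lambda p:p[1])
for a in(OT,):print(env.ik([c[0],c[1],367],a).round(2))
print(env.ik(CO+Rc@[0,87,290.],OC).round(2))
pick(c)
E
```

```text
t 2.8 p [480.3 149.4 380. ] F [ 0.9  1.2 -0.1] gap 85.6 gf 0.0
cup top only [571.7 196.8  56. ]
cup [573.8 365.   56. ] tri z 51.7
cup top only [511.5 194.2  56. ]
cup top only [486.8 386.   56. ]
cup top only [451.9 209.6  56. ]
cup scene only [562.7 276.8  56. ]
[ 0.22  0.27 -0.1   1.2   0.    1.86]
[ 0.02  0.25 -0.1   0.97 -0.02  1.66]
gripped t 5.0 p [511.6 194.2 207.3] F [ 0.  -0.3 -0.5] gap 39.6 gf 0.0
lifted t 5.8 p [511.1 194.1 365.8] F [-0.5 -0.4 -0.7] gap 40.0 gf 0.0
```

The false detections came from the arm itself, and the grip closed on air, so nothing was touched. I'll look with the arm parked to the right instead.

```bash
cat >> h.py <<'E'
HOME=([450,-60,400],OT)
def look():
    env.move_pose(*HOME);return [c for c in find() if c[1]>225]
E
python3 - <<'E'
from h import *
env.grip(68)
C=look();p,_=env.read_camera("top");cv2.imwrite("pics/t1.png",p[:,:,::-1])
print(len(C))
if len(C)==3:
    pick(min(C,key=lambda p:p[1]))
E
```

```text
cup [574.6 366.2  56. ] tri z 54.7
cup [561.9 276.5  56. ] tri z 54.7
cup [487.7 383.9  56. ] tri z 54.0
3
gripped t 10.2 p [562.5 276.8 208.5] F [ 0.3 -0.5  6.5] gap 48.3 gf 51.9
lifted t 10.9 p [561.5 276.4 365.5] F [-0.7  0.1 -1.2] gap 48.5 gf 51.7
```

View pics/t1.png

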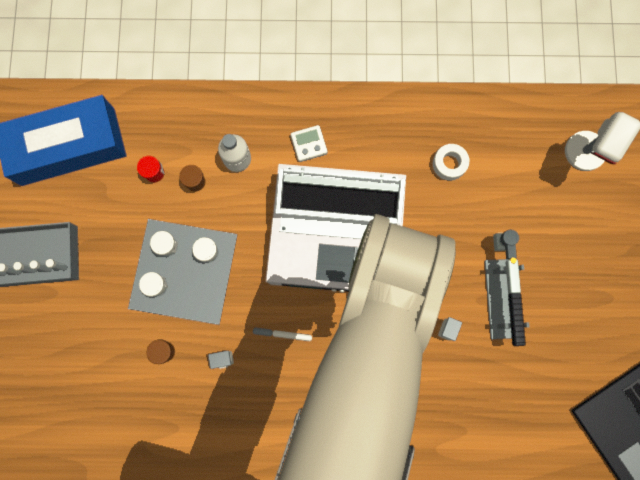

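The picture shows all three cups on the mat, nothing else disturbed, and the first cup is now held. Next I'll place it.

Run:
```python
from h import *
place(-29);st()
C=look()
p,_=env.read_camera("scene");cv2.imwrite("pics/s2.png",cv2.resize(p[200:325,225:370,::-1],None,fx=4,fy=4,interpolation=cv2.INTER_CUBIC))
```

```text
above t 12.1 p [585.1 -27.1 389.9] F [-1.3  0.9 -1.1] gap 48.1 gf 51.6
hit True t 13.3 p [606.9 -29.5 303.8] F [-2.5 -0.6  5.3] gap 48.4 gf 52.0
bed error along normal 0.55
 t 14.2 p [585.  -28.  390.4] F [ 0.3 -0.4 -0. ] gap 63.8 gf 0.0
cup [574.7 366.3  56. ] tri z 54.6
cup [487.7 383.9  56. ] tri z 54.0
```

View pics/s2.png

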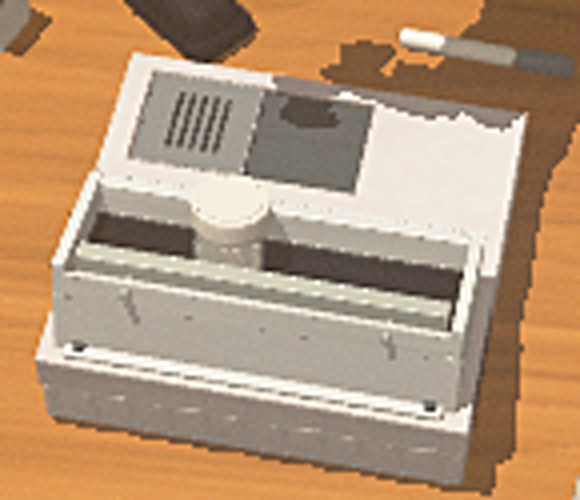

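The first cup stands flat at slot -29 (crop 230,220), between the lip and the bar. The other two go the same way.

Run:
```python
from h import *
for y in(29,87):
    C=look()
    C=[c for c in C]
    c=min(C,key=lambda p:p[1]);s=pick(c)
    if not 46<s["finger_gap"]<54: print("MISSED");break
    place(y)
env.move_pose(*HOME);st();print("left:",look())
p,_=env.read_camera("scene");cv2.imwrite("pics/s3.png",cv2.resize(p[200:325,225:370,::-1],None,fx=5,fy=4.8,interpolation=cv2.INTER_CUBIC))
t,_=env.read_camera("top");cv2.imwrite("pics/t3.png",t[:,:,::-1])
```

```text
cup [574.7 366.3  56. ] tri z 54.6
cup [487.7 384.   56. ] tri z 54.1
gripped t 18.6 p [575.3 366.6 208.7] F [-0.7  0.8  5.8] gap 48.1 gf 52.0
lifted t 19.4 p [574.4 366.1 365.4] F [ 0.1 -0.4 -1.2] gap 48.1 gf 51.6
above t 20.6 p [589.3  30.7 390.2] F [ 0.1  0.5 -0.2] gap 48.2 gf 51.6
hit True t 21.8 p [611.   28.4 303.7] F [-2.  -0.8  4.6] gap 48.5 gf 52.0
bed error along normal 0.53
cup [487.7 383.9  56. ] tri z 54.0
gripped t 26.8 p [488.3 384.3 208.5] F [-0.4  1.5  5.9] gap 48.1 gf 51.9
lifted t 27.5 p [487.3 383.7 365.5] F [-0.2  0.1 -0.9] gap 48.0 gf 51.6
above t 28.8 p [593.1  88.6 390. ] F [-0.5 -0.  -1.4] gap 48.2 gf 51.5
hit True t 30.0 p [615.1  86.2 303.5] F [-1.9 -0.7  4.5] gap 48.2 gf 52.0
bed error along normal 0.3
 t 31.8 p [450.6 -59.9 399.6] F [ 0.4 -0.5 -0.4] gap 63.9 gf 0.0
left: []
```

View pics/s3.png

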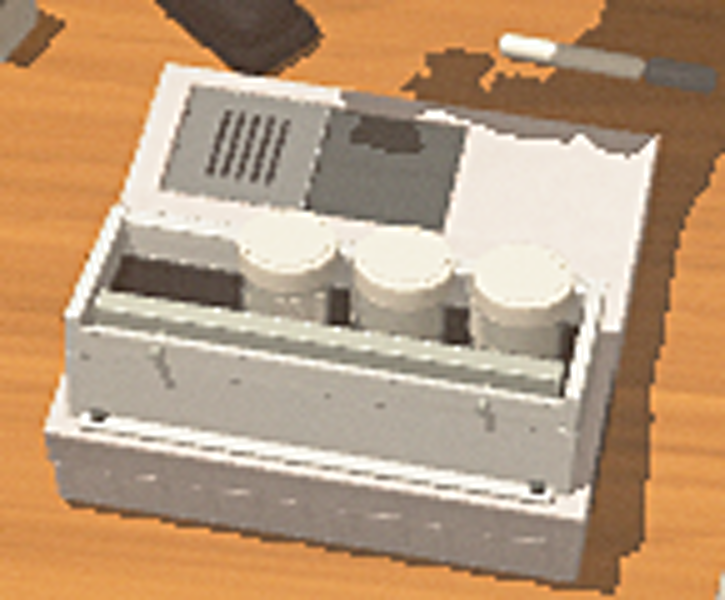

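All three cups stand flat, side by side, at slots -29, 29 and 87. Now the hatch.

```bash
cat >> h.py <<'E'
def deck(x,y,z): return O+Rs@np.array([x,y,z],float)
def press_drag(y0,y1,press=1.5):
    env.grip(0,40);env.move_pose(deck(-80,y0,75+173+40),OT)
    env.line_to(deck(-80,y0,75+173+8),150)
    h=env.line_to(deck(-80,y0,75+173-8),15,force_limit=6);s=st(f"contact {h}")
    z=s["position"][2]-press
    env.line_to([*s["position"][:2],z],15);st("pressed")
    for f in(.5,1):
        env.line_to([*deck(-80,y0+f*(y1-y0),0)[:2],z],60);st("drag")
    env.line_to([*deck(-80,y1,0)[:2],z+60],100)
E
python3 - <<'E'
from h import *
press_drag(-80,-6+2)
env.move_pose([380,300,400],OT)
p,_=env.read_camera("scene");t,_=env.read_camera("top");cv2.imwrite("pics/t4.png",t[:,:,::-1]);cv2.imwrite("pics/s4.png",p[:,:,::-1])
cv2.imwrite("pics/c4.png",np.hstack([cv2.resize(t[240:300,300:400,::-1],(400,240),interpolation=cv2.INTER_CUBIC),cv2.resize(p[205:260,235:327,::-1],(400,240),interpolation=cv2.INTER_CUBIC)]))
E
```

```text
contact True t 34.5 p [525.4 -73.8 248.4] F [-0.6  0.6  6.3] gap 0.1 gf 2.8
pressed t 34.7 p [525.5 -73.8 248.4] F [-3.6  0.7 12.9] gap -0.0 gf 6.2
drag t 35.5 p [528.4 -35.6 248.4] F [-3.2  1.1 11.7] gap 0.3 gf 5.7
drag t 36.3 p [531.6   1.5 248.4] F [-2.  -1.6  9.8] gap -0.1 gf 4.8
```

View pics/c4.png

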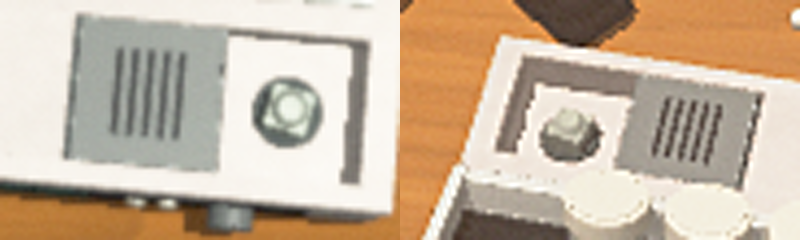

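The hatch is fully open and the bolt is visible in the well (top about 372,267). I'll zoom in on the bolt and the wrench.

Run:
```python
from h import *
s=cv2.imread("pics/s4.png");t=cv2.imread("pics/t4.png")
z=lambda i,x,y,w,h,W,H:cv2.resize(i[y:y+h,x:x+w],(W,H),interpolation=cv2.INTER_CUBIC)
a=np.vstack([z(t,360,254,24,24,300,300),z(s,257,223,24,24,300,300)])
b=np.hstack([z(t,480,225,50,125,240,600),z(s,145,165,60,105,260,455+145)])
print(pix("top",deck(-80,-80,67)),pix("scene",deck(-80,-80,67)))
cv2.imwrite("pics/c5.png",np.hstack([a,b]))
```

```text
[[371.67416713 266.59882135]] [[273.84141431 231.92171845]]
```

View pics/c5.png

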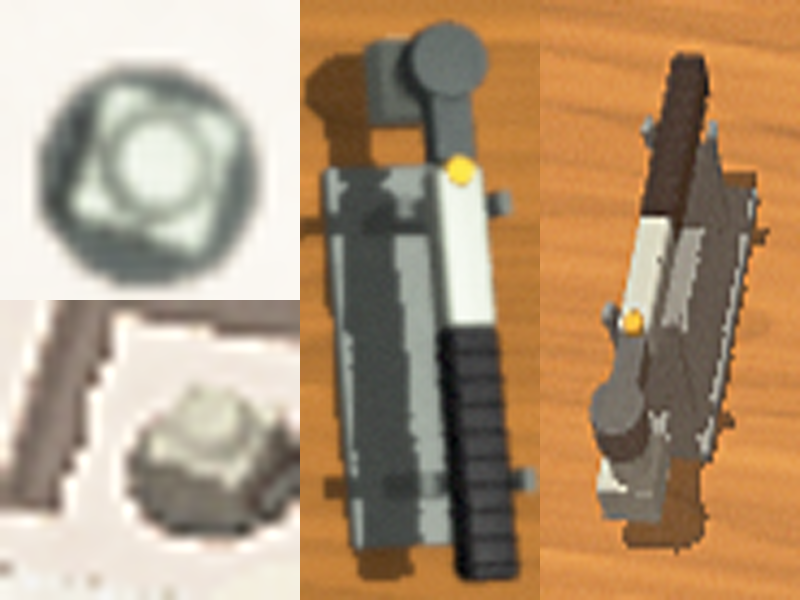

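The bolt's square is rotated about 18° clockwise in the top image, with its nose at about (372.1,266.5). The wrench head is at top (510.9,237.1) and scene (162.2,234.6), and its handle runs toward the robot. I'll triangulate these.

Run:
```python
from h import *
print("bolt tri",tri([(273.58,230.94)],[(372.1,266.5)]).round(1),"top z67",onz("top",(372.1,266.5),67).round(1),"scene z67",onz("scene",(273.58,230.94),67).round(1))
c=np.array([(72,210),(195,248),(240,120),(120,85)])
P=onz("top",(c+.5)/12.5-.5+[360,254],62)[:,:2];print(P.round(1),"mean",P.mean(0).round(1))
for i in range(4):
    d=P[(i+1)%4]-P[i];print(np.linalg.norm(d).round(1),np.degrees(np.arctan2(d[1],d[0])).round(1)%90-90)
hs,ht=(162.15,234.6),(510.85,237.1)
es=(179.5,174.6);et=(480+(190.5)/4.8-.5,225+578.5/4.8-.5)
print("head",tri([hs],[ht]).round(1),"end",tri([es],[et]).round(1))
H=(onz("top",ht,89)+onz("scene",hs,89))[0]/2;E=(onz("top",et,89)+onz("scene",es,89))[0]/2
print(onz("top",ht,89),onz("scene",hs,89),onz("top",et,89),onz("scene",es,89))
d=(E-H)[:2];print(H,E,np.linalg.norm(d),"yaw",np.arctan2(d[1],d[0]),"grip",H[:2]+115*d/np.linalg.norm(d))
C=cloud("top",env.read_camera("top")[1])
print("handle top z",[np.median(C[v-2:v+3,u-1:u+2,2]).round(1) for u,v in((512,270),(515,290),(517,320),(511,237))])
a=np.arctan2(d[1],d[0]);g=H[:2]+115*d/np.linalg.norm(d)
for q in([*g,77+155.],[*g,450]):print(env.ik(q,down(a)))
```

```text
bolt tri [[525.1 -74.4  70.9   0. ]] top z67 [[525.6 -74.7  67. ]] scene z67 [[522.2 -75.   67. ]]
[[518.1 -61. ]
 [512.  -81.3]
 [533.4 -88.9]
 [539.1 -69. ]] mean [525.6 -75. ]
21.3 -16.700000000000003
22.7 -19.400000000000006
20.7 -15.900000000000006
22.5 -20.900000000000006
head [[ 586.1 -357.2   91.3    1.1]] end [[ 3.686e+02 -3.659e+02  8.670e+01  3.000e-01]]
[[ 586.37902901 -357.28488999   89.        ]] [[ 584.35273064 -358.64512367   89.        ]] [[ 368.62338544 -364.987775     89.        ]] [[ 370.69753137 -365.11865567   89.        ]]
[ 585.36587982 -357.96500683   89.        ] [ 369.66045841 -365.05321534   89.        ] 215.82185136891772 yaw -3.1087438787047357 grip [ 470.42791916 -361.74193661]
handle top z [np.float64(87.2), np.float64(87.6), np.float64(88.4), np.float64(87.7)]
[-0.79074885  0.45216146 -0.18877404  0.92986082  0.         -0.82359762]
[-0.79074885  0.34381348  0.1990501   1.42603295  0.         -0.82359762]
```

The bolt is at about (525.3,-74.5) with yaw -0.318. The wrench grip is at about (471,-362) with yaw -3.109 and its handle top at z about 88. Now I'll grasp the wrench, lift it, and measure it in the hand.

```bash
cat >> h.py <<'E'
G0=np.array([471.3,-361.8,77+155.]);A0=-3.105
def wrench_in_hand(a):
    """offset of wrench top outline in the tool frame, from the top camera's depth"""
    s=env.get_state();p=s["position"];zt=p[2]-155+12;u=np.array([np.cos(a),np.sin(a)]);v=np.array([-u[1],u[0]])
    img,d=env.read_camera("top");C=cloud("top",d);m=(abs(C[...,2]-zt)<10)&(d>0)
    q=C[...,:2]-p[:2];x=q@u;y=q@v;m&=(abs(x)<150)&(abs(y)<60)
    # pixels cast to the known plane instead of noisy depth
    vv,uu=np.nonzero(m);W=onz("top",np.c_[uu,vv],zt)[:,:2]-p[:2];x=W@u;y=W@v
    print("top outline n",len(x),"x",np.percentile(x,[0,.5,99.5,100]).round(1))
    for lo,hi in((-140,-100),(-95,-80),(-70,-35),(35,70),(70,110)):
        k=(x>lo)&(x<hi)
        if k.sum()>8:print("  x",lo,hi,"y range",np.percentile(y[k],[2,98]).round(1),"mid",np.percentile(y[k],[2,98]).mean().round(1))
    return x,y,img
E
python3 - <<'E'
from h import *
env.grip(60)
env.move_pose([430,-60,420],down(-2.3))
env.move_pose(G0+[0,0,120],down(A0));env.line_to(G0+[0,0,15],150);env.line_to(G0,40,force_limit=8);st("at")
env.grip(15,100);st("gripped")
env.line_to(G0+[0,0,20],40);st("lifted")
env.line_to(G0+[0,0,170],150)
env.move_pose([470,-230,410],down(A0));st("hold")
x,y,img=wrench_in_hand(A0);cv2.imwrite("pics/t6.png",img[:,:,::-1])
E
```

```text
at t 44.5 p [ 471.2 -361.8  231.7] F [ 0.2 -0.8 -0.6] gap 60.0 gf 0.0
gripped t 44.9 p [ 471.4 -362.   232.6] F [-0.5 -0.6  4. ] gap 20.6 gf 98.2
lifted t 45.5 p [ 471.3 -361.8  252. ] F [-0.4 -0.2 -2.8] gap 20.5 gf 97.8
hold t 47.3 p [ 470.  -229.   409.7] F [-0.1  0.4 -3.5] gap 20.6 gf 97.9
top outline n 774 x [-131.3 -129.9   36.2   41. ]
  x -140 -100 y range [-18.5  12.7] mid -2.9
  x -95 -80 y range [-12.4   5.5] mid -3.5
  x -70 -35 y range [-13.8   7.1] mid -3.3
```

In the hand, the socket axis sits 115 mm from the grip point, as expected, and the wrench is straight. Next I'll put it on the bolt.

```bash
cat >> h.py <<'E'
B=np.array([525.0,-75.3])
def onbolt(b,z,B=B,r=115): return np.array([B[0]+r*np.cos(b),B[1]+r*np.sin(b),z])
def maxis(B=B):
    s=env.get_state();return s["torque"][2]+np.cross(np.r_[s["position"][:2]-B],s["force"][:2]),s
B0=-.318-np.pi/2
E
python3 - <<'E'
from h import *
for b in(B0,B0-.7,B0-1.45):print(env.ik(onbolt(b,260),down(b)).round(2))
env.move_pose(onbolt(B0,410),down(B0))
env.line_to(onbolt(B0,300),150);s=st("above");print(s["torque"].round(2))
h=env.line_to(onbolt(B0,259),20,force_limit=10);s=st(f"hit {h}");print(s["torque"].round(2))
E
```

```text
[-0.51  0.3  -0.34  0.93 -0.   -1.77]
[-0.49  0.17 -0.51  0.88 -0.   -1.04]
[-0.32  0.11 -0.59  0.87  0.   -0.12]
above t 49.3 p [ 489.4 -184.8  300.8] F [ 0.4 -0.2 -3. ] gap 20.6 gf 97.8
[-0.13  0.02 -0.02]
hit False t 51.5 p [ 489.2 -184.9  259.6] F [-2.3 -3.6  5.8] gap 20.9 gf 99.0
[-0.14  0.33  0.13]
```

The wrench seated fully (TCP z 259.6, contact under 10 N). Now I'll tighten in steps while watching the moment about the bolt.

```bash
cat >> h.py <<'E'
def tyaw(s): # heading of tool x from the measured orientation
    m=R.from_rotvec(s["tool_rot"]).as_matrix();return np.arctan2(m[1,0],m[0,0])
def stepto(b,z=260.2,speed=60):
    env.line_to(onbolt(b,z),speed,orientation=down(b));M,s=maxis()
    print("cmd",round(B0-b,3),"act",round((B0-tyaw(s)+.5)%(2*np.pi)-.5,3),"M",round(float(M),2),"F",s["force"].round(1),"tz",s["torque"][2].round(2),"gap",round(s["finger_gap"],1),"z",s["position"][2].round(1));return M,s
E
python3 - <<'E'
from h import *
M0,_=maxis();print("M0",M0)
for f in np.arange(.1,.91,.1):
    M,s=stepto(B0-f)
    if abs(M)>.6:print("STOP");break
E
```

```text
M0 -122.64329844408978
cmd 0.1 act 0.099 M 197.12 F [-0.3 -4.9  0.9] tz -0.16 gap 20.4 z 260.4
STOP
```

Unit slip: that cross product is in N·mm. I'll fix it and continue.

```bash
sed -i 's|np.cross(np.r_\[s\["position"\]\[:2\]-B\],s\["force"\]\[:2\])|float(np.cross(s["position"][:2]-B,s["force"][:2]))/1000|' h.py
python3 -W ignore - <<'E'
from h import *
for f in np.r_[np.arange(.2,.86,.1),np.arange(.85,.96,.03)]:
    M,s=stepto(B0-f)
    if abs(M)>.55:print("STOP");break
E
```

```text
cmd 0.2 act 0.199 M 0.04 F [-1.3 -6.6  0.8] tz -0.2 gap 20.3 z 260.4
cmd 0.3 act 0.299 M 0.12 F [-0.7 -6.1  1.1] tz -0.21 gap 20.3 z 260.4
cmd 0.4 act 0.399 M -0.07 F [-2.6 -6.1  1.5] tz -0.3 gap 20.6 z 260.4
cmd 0.5 act 0.499 M 0.08 F [-1.6 -6.3  1. ] tz -0.32 gap 20.8 z 260.4
cmd 0.6 act 0.598 M -0.1 F [-3.  -5.6  1.4] tz -0.4 gap 20.3 z 260.3
cmd 0.7 act 0.697 M -0.02 F [-2.4 -5.7  1.3] tz -0.42 gap 20.8 z 260.3
cmd 0.8 act 0.796 M 0.0 F [-1.1 -4.3  1. ] tz -0.38 gap 20.4 z 260.3
cmd 0.85 act 0.846 M -0.02 F [-1.2 -5.4 -0.2] tz -0.53 gap 20.4 z 260.3
cmd 0.88 act 0.876 M 0.05 F [-1.3 -4.5  0.9] tz -0.38 gap 20.7 z 260.3
cmd 0.91 act 0.908 M 0.14 F [-0.2 -5.4  0.3] tz -0.43 gap 20.4 z 260.3
cmd 0.94 act 0.938 M 0.08 F [ 0.  -4.8 -0.3] tz -0.45 gap 20.6 z 260.3
```

```bash
python3 -W ignore - <<'E'
from h import *
for f in np.arange(.97,1.30,.025):
    M,s=stepto(B0-f,speed=30)
    if abs(M)>.5:print("STOP");break
E
```

```text
cmd 0.97 act 0.969 M 0.08 F [ 0.4 -4.7 -0.6] tz -0.45 gap 20.8 z 260.3
cmd 0.995 act 0.994 M 0.13 F [ 0.7 -5.  -1.2] tz -0.44 gap 20.6 z 260.2
cmd 1.02 act 1.019 M -0.0 F [ 1.5 -4.3 -1.8] tz -0.52 gap 20.8 z 260.3
cmd 1.045 act 1.044 M 0.04 F [ 1.3 -4.5 -1.6] tz -0.5 gap 20.4 z 260.3
cmd 1.07 act 1.069 M 0.11 F [ 1.6 -5.1 -0.8] tz -0.5 gap 20.8 z 260.2
cmd 1.095 act 1.094 M 0.1 F [ 1.2 -5.3 -1.3] tz -0.51 gap 20.4 z 260.3
cmd 1.12 act 1.119 M 0.21 F [ 2.  -6.  -1.4] tz -0.51 gap 20.9 z 260.2
cmd 1.145 act 1.143 M -0.04 F [ 3.1 -3.9 -1. ] tz -0.52 gap 20.6 z 260.2
cmd 1.17 act 1.168 M -0.01 F [ 1.  -4.4 -1.4] tz -0.53 gap 20.9 z 260.2
cmd 1.195 act 1.193 M 0.06 F [ 1.8 -4.7 -2. ] tz -0.49 gap 20.5 z 260.2
cmd 1.22 act 1.218 M 0.06 F [ 1.9 -4.9 -1.2] tz -0.51 gap 20.7 z 260.3
cmd 1.245 act 1.243 M 0.29 F [ 2.7 -6.1 -2. ] tz -0.41 gap 20.3 z 260.3
cmd 1.27 act 1.268 M 0.5 F [ 1.9 -7.  -1.9] tz -0.3 gap 20.6 z 260.3
STOP
```

```bash
python3 -W ignore - <<'E'
from h import *
L=[]
for f in np.arange(1.282,1.345,.012):
    M,s=stepto(B0-f,speed=20);L.append(M)
    if M>.78:print("STOP");break
E
```

```text
cmd 1.282 act 1.28 M 0.63 F [ 2.3 -6.7 -2.2] tz -0.14 gap 20.6 z 260.3
cmd 1.294 act 1.291 M 0.86 F [ 1.1 -7.8 -1.5] tz -0.03 gap 20.4 z 260.3
STOP
```

```bash
cat >> h.py <<'E'
BE=B0-1.294
def click(d,z=260.2):
    u=lambda a:np.array([np.cos(a),np.sin(a)])
    g=B+40*u(BE)+75*u(BE-d)
    env.line_to([*g,z],20,orientation=down(BE-d));M,s=maxis()
    print("d",round(d,3),"act",round((B0-tyaw(s)+.5)%(2*np.pi)-.5,3),"M",round(float(M),2),"F",s["force"].round(1),"tz",s["torque"][2].round(2),"gap",round(s["finger_gap"],1));return M,s
E
python3 -W ignore - <<'E'
from h import *
for d in(.02,.04,.06,.08):
    M,s=click(d)
    if M>1.6:print("STOP");break
E
```

```text
d 0.02 act 1.31 M 0.96 F [ 2.6 -6.2 -1.9] tz 0.26 gap 20.7
d 0.04 act 1.33 M 1.08 F [ 2.1 -6.8 -1. ] tz 0.32 gap 20.5
d 0.06 act 1.35 M 1.09 F [ 1.2 -6.6 -2. ] tz 0.34 gap 20.8
d 0.08 act 1.37 M 1.08 F [ 2.9 -6.5 -1.5] tz 0.36 gap 20.6
```

```bash
python3 -W ignore - <<'E'
from h import *
for d in(.10,.12,.14,.16,.18,.2):
    M,s=click(d)
    if M>1.6:print("STOP");break
for n in("top","scene"):cv2.imwrite(f"pics/{n}7.png",env.read_camera(n)[0][:,:,::-1])
a=cv2.imread("pics/top7.png")[215:335,300:460];b=cv2.imread("pics/scene7.png")[185:305,230:390]
cv2.imwrite("pics/c7.png",np.hstack([cv2.resize(x,(400,300),interpolation=cv2.INTER_CUBIC) for x in(a,b)]))
E
```

```text
d 0.1 act 1.39 M 1.01 F [ 1.7 -5.  -1.2] tz 0.46 gap 20.5
d 0.12 act 1.41 M 1.17 F [ 1.7 -6.2 -1.8] tz 0.49 gap 20.7
d 0.14 act 1.43 M 1.15 F [ 3.3 -6.5 -1.9] tz 0.46 gap 21.0
d 0.16 act 1.45 M 1.27 F [ 2.7 -6.9 -2.5] tz 0.54 gap 20.7
d 0.18 act 1.47 M 1.22 F [ 1.5 -6.2 -1.3] tz 0.54 gap 20.6
d 0.2 act 1.49 M 1.13 F [ 1.8 -5.2 -2.1] tz 0.57 gap 20.7
```

View pics/c7.png

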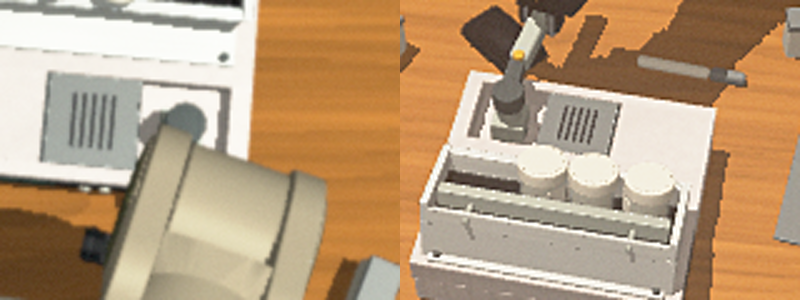

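The handle broke away at a steady moment of about 1.1 N·m, and the scene crop shows it bent at the yellow pivot (520,55), with the bar against the cups. Handle angle is about 0.17, past the click and short of over-tightening. I'll relax, lift off, check for slip, and go above the stand.

```bash
python3 -W ignore - <<'E'
from h import *
for d in(.1,.0):click(d)
stepto(B0-1.17,speed=30)
b=B0-1.17
env.line_to(onbolt(b,275),40);st("up");env.line_to(onbolt(b,400),120);st("clear")
env.move_pose([470,-230,410],down(A0));st("hold")
x,y,img=wrench_in_hand(A0);cv2.imwrite("pics/t8.png",img[:,:,::-1])
E
```

```text
d 0.1 act 1.39 M 1.07 F [ 2.  -5.5 -1.6] tz 0.46 gap 20.5
d 0.0 act 1.291 M 0.66 F [ 2.2 -6.8 -2.9] tz -0.11 gap 20.7
cmd 1.17 act 1.17 M -0.0 F [-0.4 -4.2 -0.2] tz -0.48 gap 20.7 z 260.1
up t 63.8 p [409.6 -84.  274.3] F [ 1.  -0.3 -3.6] gap 20.2 gf 98.8
clear t 64.9 p [410.1 -84.7 399.2] F [ 0.3  0.9 -4.4] gap 20.4 gf 98.8
hold t 65.6 p [ 469.9 -230.7  408.8] F [ 0.4  0.  -3.6] gap 20.6 gf 98.9
top outline n 776 x [-131.6 -129.8   37.4   40.8]
  x -140 -100 y range [-18.9  12.5] mid -3.2
  x -95 -80 y range [-12.3   5.7] mid -3.3
  x -70 -35 y range [-13.9   7.1] mid -3.4
```

No slip: the outline matches the one from before tightening. I'll lay the wrench back.

```bash
python3 -W ignore - <<'E'
from h import *
env.move_pose(G0+[0,0,130],down(A0));env.line_to(G0+[0,0,22],120)
h=env.line_to(G0+[0,0,-2],20,force_limit=4);st(f"down {h}")
env.grip(50);st("open");env.line_to(G0+[0,0,150],150)
env.move_pose([430,-60,420],down(-2.3))
env.move_pose([450,150,400],OT);st()
t=env.read_camera("top");s=env.read_camera("scene");cv2.imwrite("pics/t9.png",t[0][:,:,::-1]);cv2.imwrite("pics/s9.png",s[0][:,:,::-1])
C=cloud("top",t[1]);print("handle top z",[np.median(C[v-2:v+3,u-1:u+2,2]).round(1) for u,v in((512,270),(515,290),(517,320),(511,237))])
a=t[0][225:350,465:545,::-1];b=s[0][160:270,135:225,::-1];c=s[0][200:325,225:370,::-1]
z=lambda i,w:cv2.resize(i,(w,400),interpolation=cv2.INTER_CUBIC)
cv2.imwrite("pics/c9.png",np.hstack([z(a,220),z(b,240),z(c,340)]))
E
```

```text
down True t 68.3 p [ 471.2 -361.7  232.6] F [-0.5 -0.1  6.2] gap 20.4 gf 100.0
open t 68.7 p [ 470.5 -361.   230.7] F [-0.9  0.1 -0.4] gap 50.0 gf 0.0
 t 73.5 p [450.1 149.8 400. ] F [-0.8  0.8 -0.7] gap 50.3 gf 0.0
handle top z [np.float64(87.9), np.float64(88.8), np.float64(88.8), np.float64(88.3)]
```

View pics/c9.png

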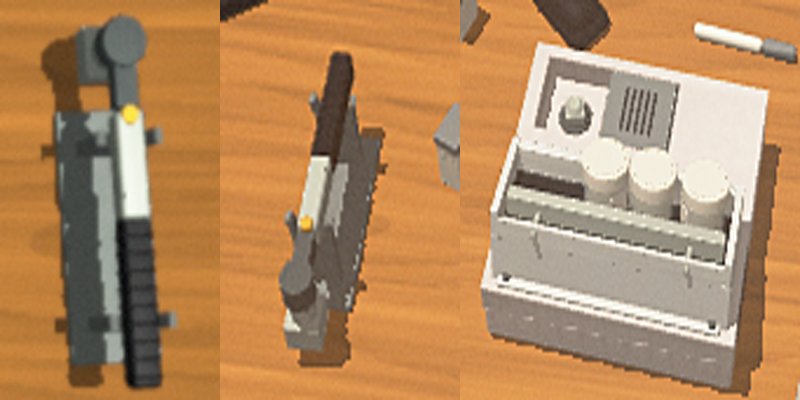

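The wrench lies in both forks, with its handle top at z about 88 as at the start, and the bar is home against the cups. Now I'll shut the hatch.

```bash
python3 -W ignore - <<'E'
from h import *
press_drag(-6,-84)
env.move_pose([380,300,400],OT);st()
t=env.read_camera("top")[0];s=env.read_camera("scene")[0]
g=cv2.cvtColor(t,cv2.COLOR_RGB2GRAY)
# bar/lip: dark bed profile at free slot y=-87 along carrier x, 24 mm above bed
xs=np.arange(-40,45,2.);q=pix("top",np.array([CO+Rc@[x,-90,24] for x in xs]))
print([(int(x),int(g[int(round(v)),int(round(u))])) for x,(u,v) in zip(xs,q)])
cv2.imwrite("pics/c10.png",np.vstack([np.hstack([cv2.resize(t[160:300,255:415,::-1],(400,300)),cv2.resize(s[205:320,230:365,::-1],(400,300))]),cv2.resize(t[60:,:,::-1],(800,525))[:300]]))
E
```

```text
contact True t 76.0 p [530.7  -0.  248.4] F [-0.7  0.6  5.8] gap -0.1 gf 3.1
pressed t 76.3 p [ 5.307e+02 -1.000e-01  2.484e+02] F [-4.   0.6 12.5] gap 0.3 gf 6.1
drag t 77.1 p [527.7 -39.4 248.4] F [-4.3 -0.6 12.2] gap -0.2 gf 6.4
drag t 77.9 p [525.2 -77.2 248.4] F [-2.5  4.4 12.7] gap 0.1 gf 6.2
 t 80.1 p [380.5 299.5 399.6] F [-0.2  0.1 -0.6] gap -0.0 gf 0.0
[(-40, 127), (-38, 191), (-36, 249), (-34, 251), (-32, 251), (-30, 250), (-28, 210), (-26, 89), (-24, 39), (-22, 38), (-20, 34), (-18, 37), (-16, 35), (-14, 34), (-12, 35), (-10, 35), (-8, 36), (-6, 39), (-4, 38), (-2, 34), (0, 38), (2, 36), (4, 39), (6, 33), (8, 37), (10, 33), (12, 22), (14, 55), (16, 152), (18, 235), (20, 235), (22, 235), (24, 237), (26, 240), (28, 240), (30, 242), (32, 251), (34, 252), (36, 251), (38, 251), (40, 243), (42, 155), (44, 143)]
```

View pics/c10.png

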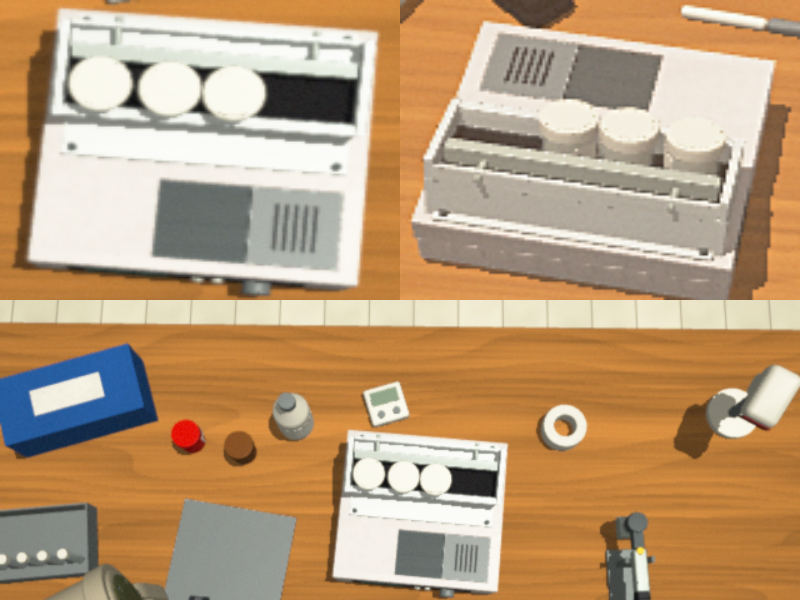

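The three cups stand clamped side by side, the hatch is shut, the wrench is in its stand, and the other objects look unmoved. Handing in.

```bash
python3 -c "
from workcell import env
print(env.job_done())"
```

```text
the job is handed in; nothing more can be done
None
```

The job is handed in, with no verdict returned: three cups stand flat and clamped on the carrier, the bolt is tightened to its end and just past the click (handle angle about 0.17 rad by my estimate), the wrench is back in both forks, and the hatch is fully shut.

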